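# Knock down the chute's stop pin and tip the scrap tray into the scrap bin

## Robot

A 6-joint arm with a two-finger parallel gripper is mounted at the origin on the work surface. World frame = base frame: x ahead of the robot, y to its left, z up, the work surface at z = 0. Lengths are in m, angles in rad, forces in N, time in s.
With the tool pointing down it reaches from about 0.275 to 0.825 m from the base axis. Payload 4.9 kg.
Tool frame: the origin (TCP) lies midway between the tips of the shut fingers; the grasp point (between the pads) lies 19 mm behind it (grip_point_offset is the distance from the TCP to the grasp point, in m); z points along the fingers, y is the line along which they close (so a half turn about z gives the same grasp; the last joint's range is limited). The gripper opens to 85 mm and grips with 20 to 120 N. Pads are 22 mm wide; open, the fingers measure 114 mm over their backs; the gripper's body (76 mm by 85 mm) begins 54 mm behind the grasp point. The pads swing forward as they close: fully open they stand 13 mm farther back than shut.
Start: joints at [1.21, 0.326, -0.193, 1.052, 0, 1.437], TCP at [0.124, 0.536, 0.231] pointing down, gripper open.
Joint ranges: [-2.65, 2.65], [-0.97, 1.79], [-1.3, 1.35], [-1.93, 2.1], [-1.47, 1.37], [-3.14, 3.14]. Speed limits (rad/s): [2.57, 2.57, 3.14, 3.14, 3.14, 3.14].

## Interface

Orientations are given as a rotation vector (axis times angle).
In Python, from cell import * gives the robot as it stands. Calls block until the motion is done:
- movep(position, orientation): joint-space move of the TCP to a pose.
- move_l(position, velocity=0.15, rot=None, until_force=None): straight line of the TCP; rot=None keeps the orientation; velocity is the mean speed in m/s. With until_force (N) it stops when the force on the tool has changed by that much, and returns True; else False.
- set_joints(angles): joint-space move.
- let_go() and grab(newtons=None): open the fingers fully, or close them until they stop; newtons is the grip in N (None keeps the last).
- sleep(seconds).
- ik(position, orientation): joint angles nearest the present ones, or None.
- get_state(): the state.
- grab_frame(name): name is "scene" or "top" or "wrist"; returns a dict with "img" (400x640x3 uint8, red, green, blue), "fx", "fy", "cx", "cy" (pixels), "k1" (the pictures are not rectified: a ray, as slopes to the right and down, at radius r is drawn at 1 + k1 r^2 times it, then the intrinsics apply), "cam_to_world" (4x4, takes a point from camera to world coordinates); the wrist camera has in their place "T_tool_cam" (4x4, takes a point from camera to tool coordinates, whose origin is the TCP and whose axes are the flange's). Camera axes: x right, y down, z forward; pixel columns grow to the right and rows downward; lengths in m; the calibration is good to about 2 mm. A picture is of the moment at which its call begins: read the wrist's pose just before it. There is no depth.
A pose or a line that the arm cannot do raises MotionError and nothing moves.
- sign_off(): hands the job in; it is judged then, once.
Trained networks look in the newest picture that a camera, given by its name, has taken for a name from the list of things; names that differ only in an ending like _2 or _b are one class to them, and where a whole thing is asked for, a point or a joint stands for the part that bears it (a point fixed in the world has none). Each returns a list of dicts, best first, with "score" (0 to 1); they miss things now and then, are a little off and sometimes report something else, mostly with a low value. They report only what shows in the picture. A call takes as long as a camera call. They do not tell look-alikes from the thing itself.
- spot_in(camera, name): "centre" ([column, row] in pixels, amid what is visible of it).
- silhouettes(camera, name): "mask" (400x640 bool, what is visible of it) and "centre" ([column, row] in pixels, amid what is visible of it).
- tip_of(camera, name): "centre" ([column, row] in pixels: a listed point, or the origin of a listed thing).
The state is a dict: "clock": time; "q": joint angles; "joint_velocities": joint speeds; "tau": joint torques, N m; "position": TCP position; "eef_rot": TCP orientation; "contact_force": force on the tool from outside, world axes, zero at the start; "wrist_torque": the same for the moment, N m; "finger_gap": opening from 0.0 (shut) to 1.0 (fully open); "grasp_force": force on a finger pad.
Only numpy, scipy, OpenCV 4.12 (cv2) and the standard library are available. Lean on these libraries where they do the work, as an engineer would, in place of code of your own. Each camera call takes 0.05 s, during which the arm holds its last target. There are 200 camera calls.

## Task

Take the mallet and use it to knock the stop pin of the scrap chute fully down, flush with the chute floor, then set the mallet back down on the bench. Then pick up the tray of old parts by its grip and tip it over the top of the chute so that all four parts slide down into the scrap bin, and set the empty tray back down flat on the bench. Do not touch the pin or the parts with the fingers, and leave the other things on the bench alone.

Things in the scene. Friction and masses are not known exactly. Their poses are not given: they have to be found in the camera images.
- scrap_chute: Fixed sheet-metal chute and scrap bin in one piece. Origin on the bench straight below the stop pin; +y is downhill. Slick floor, 111 mm wide, slopes 30 deg: height 115 mm at y=0, 167 mm at the open upper end (y=-95 mm), 68 mm at the lower end (y=87 mm). Side walls stand 45 mm square to the floor and flare out 30 deg (trough 163 mm wide at their tops)
- chute_mouth (a point): point on the chute floor, middle of its width, near its upper end (15 mm from it), at y=-80 mm of the chute; about 161 mm above the bench. Tip the tray with its lip near this point
- bin_in (a point): centre of the scrap bin's inner floor, 4 mm above the bench. The bin is an open box below the chute's lower end: chute x from -110 to 110 mm, y from 70 to 270 mm, 110 mm high at the sides, 130 mm at its far end, walls 4 mm
- stop_pin (a joint): travel of the stop pin, m: 0 = fully up (stands 30 mm out of the chute floor), 0.028 = fully down at its stop (2 mm out, counts as flush). It starts 0 to 6 mm down. Stiff: moves under about 7 to 9 N, then stays where it is left; it reaches a hard stop. Up, it blocks the parts
- pin_top (a point): centre of the flat top of the stop pin, a steel pin 34 mm in diameter in the middle of the chute floor; this point moves with the pin. The point's z axis is the pin's axis, square to the sloping floor (30 deg from vertical, leaning towards the chute's +y); pushing along -z drives it down
- mallet: Mallet standing on one face of its head, about 0.4 kg. Head: upright cylinder 54 mm in diameter, 90 mm long; origin at the centre of its lower striking face, z up along the head. Handle: wooden bar of 22 mm (y) by 28 mm (z) section along -x, its centreline 45 mm above the face, ending 180 mm from the head's axis
- mallet_center (a point): centre of the mallet's head
- mallet_grip (a point): point in the mallet's handle 65 mm from the head's axis (mallet x=-65 mm, z=45 mm); the fingers close across it along the mallet's y
- tray: Loose steel tray, about 0.3 kg, holding the four old parts. Origin at the centre of its underside, z up. Floor 150 mm (y) by 116 mm (x); walls 36 mm high, 4 mm thick at x=-58 and 58 mm and at the back (y=-75 mm). At the front (+y) only a low pouring lip, rising 25 deg to 16 mm height at y=100 mm. At the back a raked grip
- tray_grip (a point): point in the tray's grip (tray y=-98, z=69 mm), 40 mm from its foot. The grip is a flat rubber slab 14 mm thick, 80 mm wide (x), 60 mm long, rising from the top of the back wall and leaning 35 deg backwards (to -y) from vertical: grip it with the tool tilted 35 deg, pointing down and towards the tray's +y
- tray_lip (a point): middle of the edge of the tray's pouring lip (tray y=100, z=16 mm)
- spacer_a_center (a point): centre of a part in the tray: aluminium tube, 46 mm diameter, 62 mm long, about 70 g
- spacer_b_center (a point): centre of a second such tube
- clamp_block_center (a point): centre of a part in the tray: pale plastic block 44 x 62 (tray y) x 46 mm high with a dark bore, about 70 g
- hex_bush_center (a point): centre of a part in the tray: grey plastic hexagon bush, 46 mm across flats, 62 mm long, about 70 g
- spray_can: spray can, 56 mm diameter, 170 mm tall; origin under its centre. Leave alone
- grease_jar: jar, 72 mm diameter, 90 mm tall; origin under its centre. Leave alone
- wood_box: open wooden box 120 x 200 x 70 mm; origin under its centre. Leave alone
- wrench: spanner 180 mm long lying along its x; origin under its middle. Leave alone
- screwdriver: screwdriver 200 mm long lying along its x; origin under its middle. Leave alone
- socket: long steel socket, 32 mm diameter, 60 mm tall, standing; origin under its centre. Leave alone
There are look-alikes about, which are no part of the job. There is more than one size of the tray; the job needs the smaller. What is shaped like the mallet but green is not meant.

How it is judged:
By the outcome, as a careful person would: the job done as asked, in the order asked, and still so for the second after the job is handed in, with the robot touching nothing.
It also fails if it takes over 72 s, if anything falls off the work surface, if the arm or the gripper's body presses on something with over 40 N, if the wrist force passes 120 N, or if a joint passes its speed limit or range.

## Working session

There is one attempt and no reset: what is moved stays moved. The work goes in short steps, each a Python script; the robot and the scene stay as the last script left them, time stands still between calls to the robot, and variables do not carry over. Pictures are saved under pics/ and viewed, at most 11 in all, crops included, and the job is handed in when it is done.

```bash
ls; mkdir -p pics
cat > h.py <<'E'
from cell import *
import numpy as np, cv2
from scipy.spatial.transform import Rotation as R
def ray(f,px):
    x=(px[0]-f["cx"])/f["fx"]; y=(px[1]-f["cy"])/f["fy"]; xd=np.array([x,y]); u=xd.copy()
    for _ in range(20): u=xd/(1+f["k1"]*(u@u))
    T=np.array(f["cam_to_world"]); return T[:3,3], T[:3,:3]@np.array([u[0],u[1],1.])
def at_z(f,px,z):
    o,d=ray(f,px); return o+d*(z-o[2])/d[2]
def proj(f,p):
    T=np.linalg.inv(np.array(f["cam_to_world"])); c=T[:3,:3]@np.array(p)+T[:3,3]; u=c[:2]/c[2]
    u=u*(1+f["k1"]*(u@u)); return np.array([f["cx"]+f["fx"]*u[0], f["cy"]+f["fy"]*u[1]])
def tri(fs,pxs):
    A=np.zeros((3,3));b=np.zeros(3)
    for f,p in zip(fs,pxs):
        o,d=ray(f,p); d/=np.linalg.norm(d); M=np.eye(3)-np.outer(d,d); A+=M; b+=M@o
    return np.linalg.solve(A,b)
def save(f,n): cv2.imwrite("pics/"+n,cv2.cvtColor(f["img"],cv2.COLOR_RGB2BGR))
E
python3 - <<'E'
from h import *
fr={}
for c in("scene","top"):
    f=fr[c]=grab_frame(c); save(f,c+"0.png"); print(c,np.round(np.array(f["cam_to_world"])[:3,3],3),f["fx"],f["k1"])
names="pin_top chute_mouth bin_in mallet mallet_center mallet_grip tray tray_grip tray_lip spacer_a_center clamp_block_center hex_bush_center scrap_chute spray_can grease_jar wood_box".split()
for n in names:
    for c in fr:
        print(n,c,[(np.round(d["centre"]).tolist(),round(d["score"],2)) for d in tip_of(c,n)[:4]])
print(get_state()["clock"])
E
```

```text
pics
scene [ 0.985 -0.869  0.963] 424.3753288524285 -0.11004511758141781
top [ 0.231 -0.105  1.374] 398.4893952781609 -0.0405653263320657
pin_top scene [([422.0, 160.0], 0.63)]
pin_top top [([242.0, 157.0], 0.73), ([212.0, 160.0], 0.65)]
chute_mouth scene [([406.0, 167.0], 0.97), ([355.0, 315.0], 0.53)]
chute_mouth top [([243.0, 156.0], 0.8), ([162.0, 245.0], 0.24)]
bin_in scene [([430.0, 243.0], 0.64), ([430.0, 169.0], 0.57)]
bin_in top [([179.0, 172.0], 0.71), ([242.0, 156.0], 0.24)]
mallet scene [([345.0, 132.0], 0.92), ([404.0, 171.0], 0.72), ([301.0, 263.0], 0.7), ([280.0, 267.0], 0.28)]
mallet top [([290.0, 180.0], 0.74), ([171.0, 285.0], 0.58), ([212.0, 163.0], 0.58)]
mallet_center scene [([372.0, 217.0], 0.76), ([345.0, 124.0], 0.76)]
mallet_center top [([168.0, 286.0], 0.83), ([289.0, 179.0], 0.61)]
mallet_grip scene [([354.0, 207.0], 0.87), ([381.0, 143.0], 0.7), ([324.0, 127.0], 0.63)]
mallet_grip top [([173.0, 300.0], 0.73), ([242.0, 157.0], 0.64), ([282.0, 195.0], 0.57)]
tray scene [([300.0, 277.0], 0.81), ([161.0, 330.0], 0.69), ([403.0, 171.0], 0.68), ([258.0, 251.0], 
[... 464 characters left out ...]
, 203.0], 0.56), ([163.0, 246.0], 0.48), ([300.0, 146.0], 0.24)]
clamp_block_center scene [([302.0, 259.0], 0.59)]
clamp_block_center top [([356.0, 200.0], 0.64)]
hex_bush_center scene [([421.0, 161.0], 0.74), ([298.0, 284.0], 0.68), ([355.0, 207.0], 0.16)]
hex_bush_center top [([375.0, 189.0], 0.8)]
scrap_chute scene [([410.0, 194.0], 0.65)]
scrap_chute top [([227.0, 174.0], 0.9)]
spray_can scene [([352.0, 315.0], 0.61)]
spray_can top [([367.0, 144.0], 0.98)]
grease_jar scene [([400.0, 258.0], 0.61), ([259.0, 253.0], 0.44), ([369.0, 218.0], 0.41), ([428.0, 242.0], 0.18)]
grease_jar top [([301.0, 143.0], 0.59)]
wood_box scene [([383.0, 141.0], 0.78)]
wood_box top [([161.0, 243.0], 0.56)]
1.7
```

View pics/top0.png

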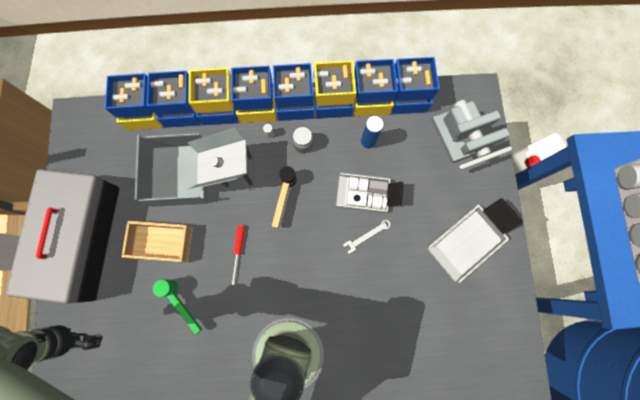

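View pics/scene0.png

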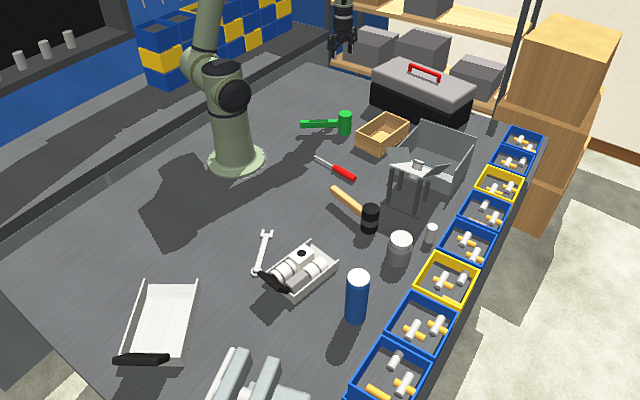

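The top view shows the wanted black mallet with its head at about (289,178) and its handle running to (277,222). The small tray with parts is at (365,191), with its grip on the right at (397,193). The chute's pin is at (217,162), downhill to the left. The green mallet at (165,290) and the big tray at (470,243) are the look-alikes. Next I'll take close-ups with the wrist camera.

```bash
cat >> h.py <<'E'
def wrist():
    s=get_state(); f=grab_frame("wrist"); T=np.eye(4); T[:3,:3]=R.from_rotvec(s["eef_rot"]).as_matrix(); T[:3,3]=s["position"]
    f["cam_to_world"]=T@np.array(f["T_tool_cam"]); return f
E
python3 - <<'E'
from h import *
ft=grab_frame("top"); fs=grab_frame("scene")
for n,a,b in [("pin",(217,162),(419,163)),("mallet",(289,179),(372,217)),("traygrip",(396,193),(271,287)),("lip",(336,190),(321,251)),("jar",(301,139),(400,238)),("can top",(375,123),(358,275))]:
    print(n,np.round(tri([ft,fs],[a,b]),3))
s=get_state(); print(s["eef_rot"]); print(R.from_rotvec(s["eef_rot"]).as_matrix().round(2))
T=np.array(grab_frame("wrist")["T_tool_cam"]); print(T.round(3))
r=s["eef_rot"]
# views: put camera above targets
Rm=R.from_rotvec(r).as_matrix()
for i,(x,y) in enumerate([(0.50,0.27),(0.44,0.03),(0.42,-0.16)]):
    z=0.38
    for dz in (0,-.04,-.08):
        q=ik([x-0.03,y,z+dz],r)
        if q is not None: break
    print(i,dz,q is not None)
    if q is None: continue
    movep([x-0.03,y,z+dz],r); f=wrist(); save(f,f"w{i}.png"); 
    import pickle; pickle.dump({k:v for k,v in f.items()},open(f"w{i}.pkl","wb"))
    for n in (["pin_top","chute_mouth","scrap_chute"],["mallet_center","mallet_grip","mallet"],["tray_grip","tray_lip","tray"])[i]:
        print(n,[(np.round(d["centre"],1).tolist(),round(d["score"],2)) for d in tip_of("wrist",n)[:3]])
print(get_state()["clock"])
ims=[cv2.imread(f"pics/w{i}.png") for i in range(3)]
cv2.imwrite("pics/wall.png",np.vstack([cv2.resize(np.hstack(ims[:2]),(800,250)),np.pad(cv2.resize(ims[2],(560,350)),((0,0),(0,240),(0,0)))]))
E
```

```text
pin [0.632 0.194 0.132]
mallet [ 0.586 -0.03   0.046]
traygrip [ 0.504 -0.399  0.05 ]
lip [ 0.531 -0.2    0.02 ]
jar [ 0.712 -0.083  0.078]
can top [ 0.714 -0.326  0.175]
[3.55499767e-01 3.12140006e+00 6.15321301e-05]
[[-0.97  0.22  0.  ]
 [ 0.22  0.97  0.  ]
 [-0.    0.   -1.  ]]
[[ 0.    -0.949 -0.316  0.081]
 [ 1.     0.    -0.    -0.   ]
 [ 0.    -0.316  0.949 -0.143]
 [ 0.     0.     0.     1.   ]]
0 0 True
pin_top [([303.5, 279.4], 0.84)]
chute_mouth [([243.4, 298.7], 0.55), ([244.4, 94.0], 0.3)]
scrap_chute [([301.5, 239.5], 0.85), ([391.0, 98.7], 0.41)]
1 0 True
mallet_center [([313.4, 255.2], 0.57)]
mallet_grip [([311.5, 226.1], 0.61)]
mallet [([310.4, 244.7], 0.94), ([510.6, 6.2], 0.8)]
2 0 True
tray_grip [([5.7, 247.4], 0.89), ([211.2, 253.4], 0.7)]
tray_lip [([318.9, 238.8], 0.61), ([101.7, 131.8], 0.56)]
tray [([78.4, 186.0], 0.73)]
5.9
```

View pics/wall.png

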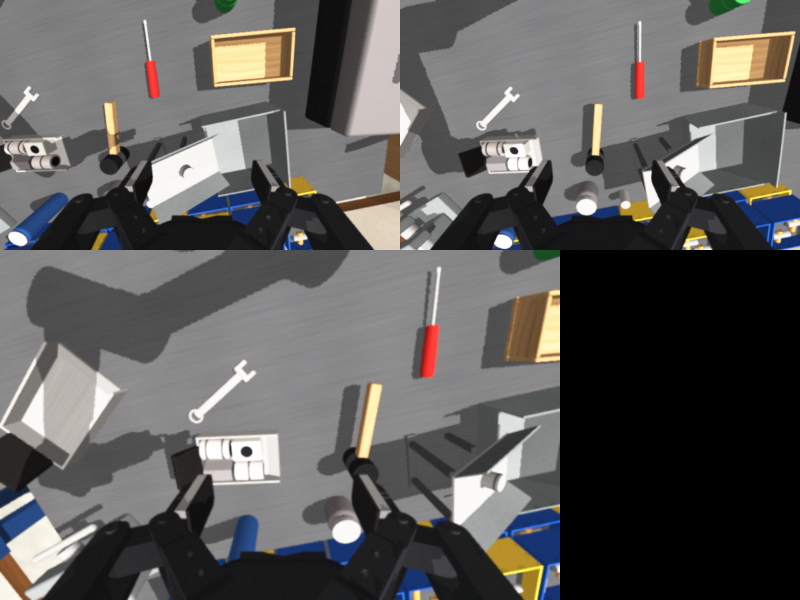

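```bash
cat >> h.py <<'E'
from scipy.optimize import minimize
def cyl(r,z0,z1,n=24):
    a=np.linspace(0,2*np.pi,n,False); return np.vstack([np.c_[r*np.cos(a),r*np.sin(a),np.full(n,z)] for z in(z0,z1)])
def box(a,b): return np.array([[x,y,z] for x in(a[0],b[0]) for y in(a[1],b[1]) for z in(a[2],b[2])])
MALLET=[cyl(.027,0,.09),box((-.18,-.011,.031),(0,.011,.059))]
s35,c35=np.sin(np.radians(35)),np.cos(np.radians(35))
g=lambda l,w:[(x,-.075-l*s35+w*c35,.036+l*c35+w*s35) for x in(-.04,.04)]
TRAY=[box((-.06,-.077,0),(-.056,.075,.036)),box((.056,-.077,0),(.06,.075,.036)),box((-.06,-.077,0),(.06,-.073,.036)),box((-.06,-.077,0),(.06,.075,.003)),
 np.array([(x,y,z) for x in(-.06,.06) for y,z in((.075,0),(.1,.016))]),np.array(g(0,.007)+g(0,-.007)+g(.06,.007)+g(.06,-.007)),
 box((-.05,-.06,0),(.05,.06,.046))]
fl=lambda y:.115-y*np.tan(np.pi/6)
def wp(s): # wall
    P=[]
    for y in(-.095,.087):
        P+= [(s*.0555,y,fl(y)),(s*.0815,y+.045*.5,fl(y)+.045*.866)]
    return np.array(P)
CHUTE=[np.array([(x,y,fl(y)) for x in(-.0555,.0555) for y in(-.095,.087)]),wp(1),wp(-1),
 box((-.11,.07,0),(-.106,.27,.11)),box((.106,.07,0),(.11,.27,.11)),box((-.11,.266,0),(.11,.27,.13)),box((-.11,.07,0),(.11,.27,.004)),box((-.11,.07,0),(.11,.074,.05))]
def place(P,p):
    c,s=np.cos(p[2]),np.sin(p[2]); return np.asarray(P)@np.array([[c,s,0],[-s,c,0],[0,0,1]])+[p[0],p[1],0]
def projv(f,P):
    T=np.linalg.inv(np.array(f["cam_to_world"])); C=P@T[:3,:3].T+T[:3,3]; u=C[:,:2]/C[:,2:]; u=u*(1+f["k1"]*(u**2).sum(1,keepdims=True))
    return u*[f["fx"],f["fy"]]+[f["cx"],f["cy"]]
S=4
def render(f,model,p):
    m=np.zeros((400*S,640*S),np.uint8)
    for P in model:
        h=cv2.convexHull((projv(f,place(P,p))*S+S/2).astype(np.float32)); cv2.fillConvexPoly(m,np.round(h).astype(np.int32),255)
    return cv2.resize(m,(640,400),interpolation=cv2.INTER_AREA).astype(float)/255
def fit(obs,model,p0,d=(.02,.02,.15)):
    def cost(p): return sum((abs(render(f,model,p)-m)*v).sum()/m.sum() for f,m,v in obs)
    b=None
    for k in range(2):
        s0=np.array(p0 if b is None else b.x); sx=np.vstack([s0]+[s0+np.eye(3)[i]*d[i]*(.5**k) for i in range(3)])
        b=minimize(cost,s0,method="Nelder-Mead",options=dict(initial_simplex=sx,xatol=2e-4,fatol=1e-4,maxiter=80))
    return b.x,[float((abs(render(f,model,b.x)-m)*v).sum()/m.sum()) for f,m,v in obs]
def pick(cam,f,name,model,p0):
    r=render(f,model,p0); ok=[]
    for d in silhouettes(cam,name):
        m=d["mask"].astype(float); ok.append(((m*r).sum()/np.maximum(m,r).sum(),m))
    ok.sort(key=lambda t:-t[0]); return ok[0] if ok else (0,None)
def overlay(f,model,p):
    im=cv2.cvtColor(f["img"],cv2.COLOR_RGB2BGR)
    for P in model: cv2.polylines(im,[cv2.convexHull(np.round(projv(f,place(P,p))).astype(np.int32))],True,(0,0,255),1)
    return im
E
cat > fitall.py <<'E'
from h import *
import pickle
r=[0,np.pi,0]
ft=grab_frame("top")
J=[("mallet",MALLET,(.586,-.03,0.15),(.58,-.03,.26)),("tray",TRAY,(.53,-.30,0),(.56,-.29,.28)),("scrap_chute",CHUTE,(.632,.19,0.1),(.66,.24,.38))]
tiles=[]; out={}
for n,M,p0,v in J:
    # coarse fit on top
    iou,m=pick("top",ft,n,M,p0); obs=[(ft,m,1)] if iou>.1 else []; print(n,"top iou",iou)
    if obs: p0,e=fit(obs,M,p0); print(" coarse",np.round(p0,4),e)
    for dz in(0,-.04,-.08):
        if ik([v[0],v[1],v[2]+dz],r) is not None: break
    movep([v[0],v[1],v[2]+dz],r); f=wrist()
    iou,m=pick("wrist",f,n,M,p0); print(" wrist iou",iou,m is not None and m.sum())
    if iou>.2:
        # ignore gripper-covered pixels
        dark=np.zeros((400,640),np.uint8); dark[:]=1
        hid=(render(f,M,p0)>.5)&(m<.5)&(np.arange(400)[:,None]>230)&(f["img"].max(2)<60)
        p,e=fit([(f,m,1-hid)],M,p0,(.01,.01,.08)); print(" wrist",np.round(p,4),e)
        out[n]=p; 
    else: out[n]=p0
    tiles.append(overlay(f,M,out[n])); tiles.append(overlay(ft,M,out[n]))
    if n=="scrap_chute": print([d["centre"] for d in tip_of("wrist","pin_top")[:2]], [proj(f,place([[0,-(0),.115]],out[n])[0])])
pickle.dump(out,open("poses.pkl","wb")); print(get_state()["clock"])
cv2.imwrite("pics/ov.png",np.vstack([np.hstack([cv2.resize(tiles[0],(400,250)),cv2.resize(tiles[2],(400,250))]),np.hstack([cv2.resize(tiles[4],(400,250)),cv2.resize(tiles[1][90:290,120:440],(400,250))])]))
E
python3 fitall.py
```

```text
mallet top iou 0.3399414009999463
 coarse [ 0.5871 -0.0316 -0.2976] [0.12936492002944525]
 wrist iou 0.9000647056057111 4537.0
 wrist [ 0.5883 -0.0335 -0.2995] [0.045113165389585416]
tray top iou 0.13850764713948904
 coarse [ 0.5082 -0.3507  0.2868] [3.300653594771242]
 wrist iou 0.2685329812814451 7253.0
 wrist [ 0.5192 -0.3008 -0.1912] [0.9209982076382185]
scrap_chute top iou 0.8331883520000001
 coarse [ 0.6302  0.186  -0.0028] [0.06498395121830468]
 wrist iou 0.9802743125785275 39091.0
 wrist [ 0.6302  0.1867 -0.0041] [0.01755491585496085]
[[294.9, 152.0]] [array([287.31955921, 148.0319508 ])]
10.4667
```

View pics/ov.png

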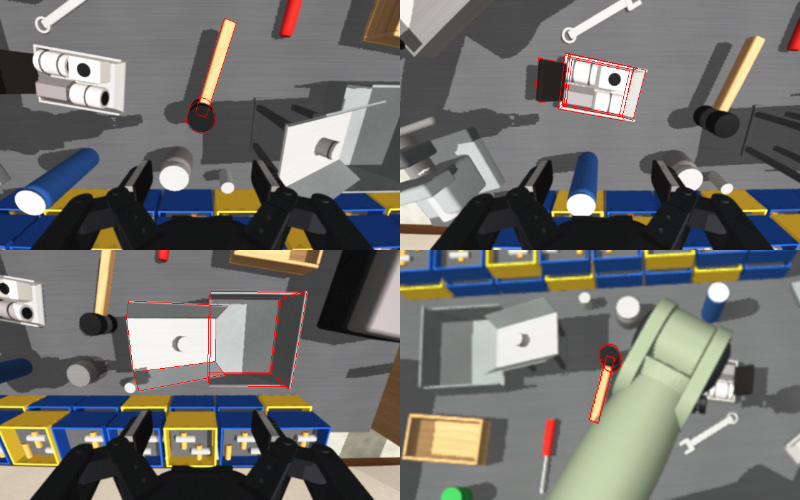

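The overlay lines up on the mallet and the chute in the wrist tiles. The tray fit is only rough, because its mask left out the parts, so I'll refit it later. I'll check reachability for the push now.

```bash
cat >> h.py <<'E'
import pickle
def poses(): return pickle.load(open("poses.pkl","rb"))
def rz(a): return R.from_euler("z",a).as_matrix()
def H(Rm,t): T=np.eye(4); T[:3,:3]=Rm; T[:3,3]=t; return T
def col(x,y,z): return np.array([x,y,z],float).T
D=np.diag
def mallet_T(p): return H(rz(p[2]),[p[0],p[1],0])
# tool in mallet frame; flip=+1: tool y = mallet y
def M_tool(flip,gx=-.065,gz=.045):
    z=np.array([0,0,-1.]); y=np.array([0,flip,0.]); x=np.cross(y,z); return H(col(x,y,z),[gx,0,gz-.019])
s3,c3=.5,np.sqrt(3)/2
def push_T(ch,e,up): # mallet pose with face at extension e; up=1 handle uphill
    z=np.array([0,s3,c3]); x=np.array([0,c3,-s3])*(1 if up else -1); y=np.cross(z,x)
    return H(rz(ch[2]),[ch[0],ch[1],0])@H(col(x,y,z),np.array([0,0,.115])+e*z)
def rv(T): return R.from_matrix(T[:3,:3]).as_rotvec()
E
python3 - <<'E'
from h import *
P=poses(); ch=P["scrap_chute"]; m=P["mallet"]
f=wrist()
for e in(.03,.024): print("pin proj",proj(f,(push_T(ch,e,1)[:3,3])), [d["centre"] for d in tip_of("wrist","pin_top")[:1]])
for fl in(1,-1):
    T=mallet_T(m)@M_tool(fl); print("grasp",fl,T[:3,3].round(3),[None if (q:=ik(T[:3,3]+[0,0,h],rv(T))) is None else np.round(q,2) for h in(0,.1,.3)])
    for up in(1,0):
        for e in(.1,.03,.0):
            T=push_T(ch,e,up)@M_tool(fl); q=ik(T[:3,3],rv(T)); print(" push",fl,up,e,T[:3,3].round(3),None if q is None else np.round(q,2))
E
```

```text
pin proj [295.81331549 150.41349442] [[295.4, 155.7]]
pin proj [293.99746951 149.90940828] [[295.4, 155.7]]
grasp 1 [ 0.526 -0.014  0.026] [array([-0.17,  0.52, -0.5 ,  0.55,  0.  ,  0.13]), array([-0.17,  0.38, -0.41,  0.78,  0.  ,  0.13]), array([-0.17,  0.24, -0.07,  1.26,  0.  ,  0.13])]
 push 1 1 0.1 [0.63  0.193 0.257] [ 0.4   0.72  0.42  1.49 -0.48 -1.11]
 push 1 1 0.03 [0.63  0.158 0.196] [ 0.35  0.71  0.24  1.3  -0.49 -1.16]
 push 1 1 0.0 [0.63  0.143 0.17 ] [ 0.33  0.71  0.18  1.22 -0.49 -1.19]
 push 1 0 0.1 [0.631 0.306 0.192] [ 0.53  0.92  0.63  1.57 -0.44  2.17]
 push 1 0 0.03 [0.631 0.271 0.131] [ 0.49  0.89  0.43  1.37 -0.45  2.13]
 push 1 0 0.0 [0.63  0.256 0.105] [ 0.48  0.89  0.36  1.3  -0.46  2.11]
grasp -1 [ 0.526 -0.014  0.026] [array([-0.17,  0.52, -0.5 ,  0.55,  0.  , -3.01]), array([-0.17,  0.38, -0.41,  0.78,  0.  , -3.01]), array([-0.17,  0.24, -0.07,  1.26,  0.  , -3.01])]
 push -1 1 0.1 [0.63  0.193 0.257] [ 0.4   0.72  0.42  1.49 -0.48  2.03]
 push -1 1 0.03 [0.63  0.158 0.196] [ 0.35  0.71  0.24  1.3  -0.49  1.98]
 push -1 1 0.0 [0.63  0.143 0.17 ] [ 0.33  0.71  0.18  1.22 -0.49  1.95]
 push -1 0 0.1 [0.631 0.306 0.192] [ 0.53  0.92  0.63  1.57 -0.44 -0.97]
 push -1 0 0.03 [0.631 0.271 0.131] [ 0.49  0.89  0.43  1.37 -0.45 -1.01]
 push -1 0 0.0 [0.63  0.256 0.105] [ 0.48  0.89  0.36  1.3  -0.46 -1.03]
```

```bash
cat > a.py <<'E'
from h import *
P=poses(); m=P["mallet"]
T=mallet_T(m)@M_tool(1); p=T[:3,3]; r=rv(T)
movep(p+[0,0,.12],r); move_l(p,.12); grab(120); s=get_state(); print(s["finger_gap"],s["grasp_force"],s["position"]-p)
pickle.dump((np.linalg.inv(mallet_T(m))@H(T[:3,:3],s["position"])),open("Tmt.pkl","wb"))
move_l(p+[0,0,.05],.1); s=get_state(); print(s["contact_force"],s["wrist_torque"],s["finger_gap"])
move_l(p+[0,0,.33],.3); f=wrist(); save(f,"held.png")
fs=grab_frame("scene"); save(fs,"held_s.png")
print(get_state()["clock"])
cv2.imwrite("pics/h1.png",np.vstack([cv2.imread("pics/held.png")[::1],]))
E
python3 a.py
```

```text
0.23806096431832005 117.00629353523254 [0.00020931 0.00015102 0.00040516]
[ 0.31637895  0.5194948  -4.17337212] [0.07550827 0.20006634 0.02049627] 0.24016341266457011
15.5917
```

View pics/held_s.png

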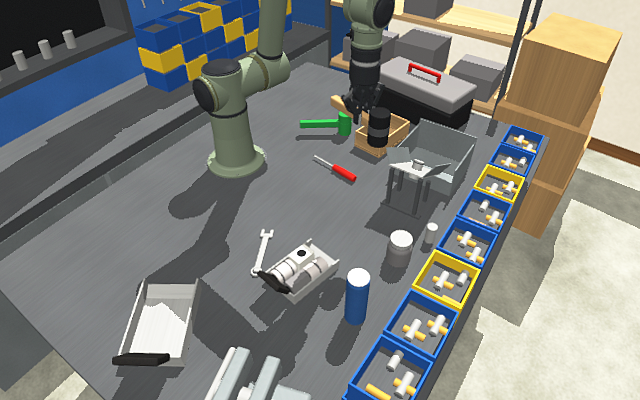

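The mallet is held upright, with its head at (380,128) in the scene view. Next is the push.

```bash
cat > b.py <<'E'
from h import *
P=poses(); ch=P["scrap_chute"]; Tmt=pickle.load(open("Tmt.pkl","rb"))
def tool(e): return push_T(ch,e,1)@Tmt
T=tool(.10); movep(T[:3,3],rv(T))
T=tool(.04); move_l(T[:3,3],.15)
a=push_T(ch,0,1)[:3,2]; z0=tool(0)[:3,3]@a
T=tool(-.004); hit=move_l(T[:3,3],.02,until_force=19)
s=get_state(); print(hit,"e=",s["position"]@a-z0,s["contact_force"],s["wrist_torque"],s["clock"])
fs=grab_frame("scene"); save(fs,"push_s.png"); cv2.imwrite("pics/push_c.png",cv2.resize(cv2.imread("pics/push_s.png")[80:280,300:560],None,fx=2.5,fy=2.5))
E
python3 b.py
```

```text
True e= 0.0021470014086364397 [-0.86842393  2.14219367  4.62248884] [ 0.60508726  0.25267164 -0.09951809] 19.0083
```

View pics/push_c.png

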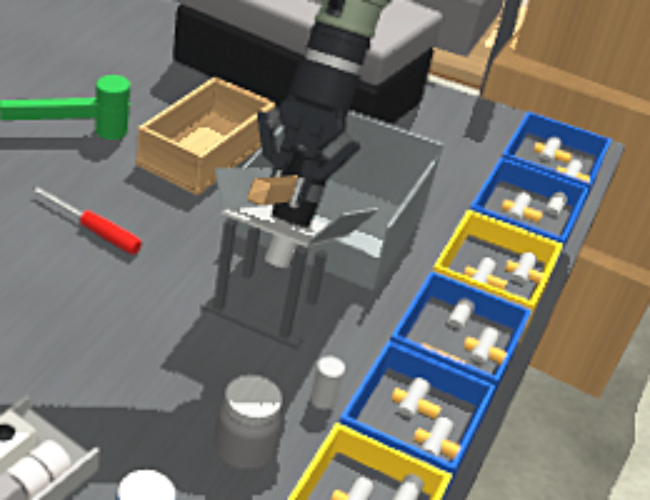

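The mallet face stopped at e≈2 mm, as expected. I'll confirm the hard stop with one firmer press, then back off and look at the pin.

```bash
cat > c.py <<'E'
from h import *
P=poses(); ch=P["scrap_chute"]; Tmt=pickle.load(open("Tmt.pkl","rb"))
tool=lambda e:push_T(ch,e,1)@Tmt
a=push_T(ch,0,1)[:3,2]; z0=tool(0)[:3,3]@a
hit=move_l(tool(-.006)[:3,3],.02,until_force=26); s=get_state(); print(hit,"e=",s["position"]@a-z0,s["contact_force"],s["wrist_torque"])
move_l(tool(.11)[:3,3],.2)
# straight up then back over the mallet's place
m=P["mallet"]; T=mallet_T(m)@Tmt; p=T[:3,3]
movep(p+[0,0,.30],rv(T))
fs=grab_frame("scene"); save(fs,"pin_s.png")
ft=grab_frame("top"); save(ft,"pin_t.png"); print(get_state()["clock"])
A=cv2.imread("pics/pin_s.png")[110:230,360:500];B=cv2.imread("pics/pin_t.png")[110:230,120:260]
C=cv2.imread("pics/pin_s.png")[90:210,300:440]
cv2.imwrite("pics/pin_c.png",np.hstack([cv2.resize(A,(400,343)),cv2.resize(C,(400,343))]))
E
python3 c.py
```

```text
True e= 0.0019052572795481004 [-1.94879551  3.8027711   6.87024421] [ 0.72293268  0.5701768  -0.21665528]
21.3
```

View pics/pin_c.png

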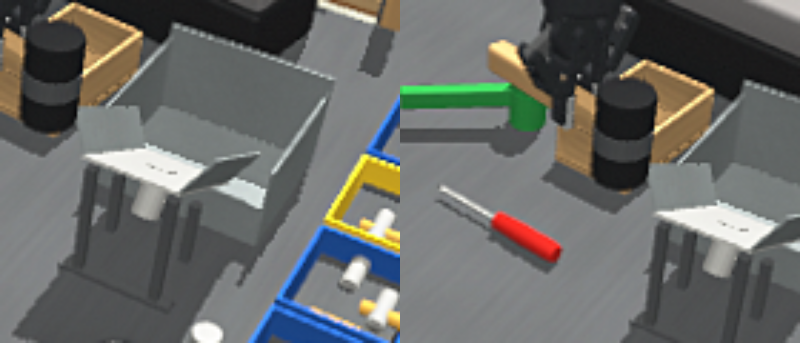

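The pin is flush with the chute floor, and the mallet is still held upright. Setting it down, then looking at the tray.

```bash
cat > d.py <<'E'
from h import *
P=poses(); m=P["mallet"]; Tmt=pickle.load(open("Tmt.pkl","rb")); T=mallet_T(m)@Tmt; p=T[:3,3]
move_l(p+[0,0,.02],.25); hit=move_l(p-[0,0,.006],.03,until_force=6); print(hit,get_state()["position"][2]-p[2])
let_go(); move_l(get_state()["position"]+np.array([0,0,.22]),.3)
r=[0,np.pi,0]; movep([.57,-.29,.27],r); f=wrist()
pickle.dump(f,open("trayf.pkl","wb")); save(f,"tray.png")
U=np.zeros((400,640),np.uint8); p0=(.52,-.30,-.19); rd=cv2.dilate((render(f,TRAY,p0)>.3).astype(np.uint8),np.ones((9,9)))
for n in("tray","spacer_a_center","clamp_block_center","hex_bush_center","tray_grip"):
    for d in silhouettes("wrist",n):
        k=d["mask"]
        if k.sum() and (k&(rd>0)).sum()/k.sum()>.8 and d["score"]>.3: U|=k.astype(np.uint8); print(n,k.sum(),d["score"])
U=cv2.morphologyEx(U,cv2.MORPH_CLOSE,np.ones((5,5))).astype(float)
pp,e=fit([(f,U,1)],TRAY,p0,(.01,.01,.08)); print(pp,e)
for n in("tray_grip","tray_lip"): print(n,[d["centre"] for d in tip_of("wrist",n)][:3], proj(f,place([[0,-.098,.069] if n=="tray_grip" else [0,.1,.016]],pp)[0]))
P["tray"]=pp; pickle.dump(P,open("poses.pkl","wb")); print(get_state()["clock"])
im=overlay(f,TRAY[:-1],pp); im[U>.5]=im[U>.5]*.7+np.array([60,60,0])*.5
cv2.imwrite("pics/tray_o.png",cv2.resize(im[0:260,120:520],(800,520)))
E
python3 d.py
```

```text
True 5.8308586989998246e-05
tray 7670 0.78
spacer_a_center 1814 0.9
clamp_block_center 1794 0.63
hex_bush_center 1865 0.6
tray_grip 7271 0.91
[ 0.51907387 -0.30026584 -0.1841337 ] [0.151027152194211]
tray_grip [[232.9, 125.6]] [232.35514095 122.52056378]
tray_lip [[383.3, 150.1], [341.5, 117.1]] [384.02628409 147.75823086]
26.2417
```

View pics/tray_o.png

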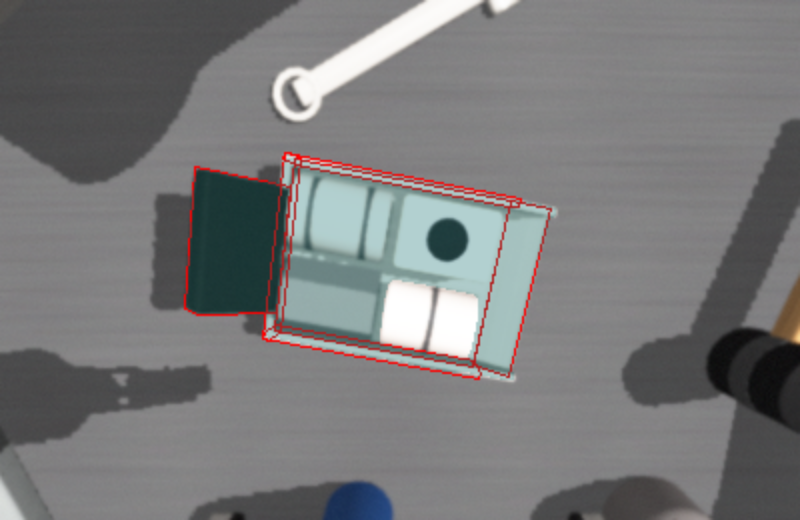

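The tray fit is good: grip at (232,123), lip at (384,148), walls on the red outline. I'll plan the grasp and the pour and check IK.

```bash
cat >> h.py <<'E'
def Ttool(fl,gl=.043):
    z=np.array([0,s35,-c35]); y=fl*np.array([0,c35,s35]); x=np.cross(y,z)
    return H(col(x,y,z),np.array([0,-.075-gl*s35,.036+gl*c35])+.019*z)
def pour_T(ch,th,y=-.07,h=.03,up=0.,dx=0.): # tray pose with lip at chute y, h square to floor
    Rr=R.from_euler("x",-th,degrees=True).as_matrix(); lip=np.array([dx,y,fl(y)+up])+h*np.array([0,s3,c3])
    return H(rz(ch[2]),[ch[0],ch[1],0])@H(Rr,lip-Rr@np.array([0,.1,.016]))
E
python3 - <<'E'
from h import *
P=poses(); ch=P["scrap_chute"]; t=P["tray"]
for f_ in(1,-1):
    Tt=mallet_T(t)@Ttool(f_); q=ik(Tt[:3,3],rv(Tt)); print(f_,"grasp",Tt[:3,3].round(3),None if q is None else np.round(q,2))
    Ta=Tt.copy(); Ta[:3,3]-=.08*Tt[:3,2]; q=ik(Ta[:3,3],rv(Ta)); print(" app",None if q is None else np.round(q,2))
    for th,up,y in((0,.06,-.12),(0,0,-.07),(30,0,-.07),(50,0,-.07),(70,0,-.07),(80,0,-.07)):
        T=pour_T(ch,th,y,up=up)@Ttool(f_); q=ik(T[:3,3],rv(T)); print(" ",th,T[:3,3].round(3),None if q is None else np.round(q,2))
E
```

```text
1 grasp [ 0.503 -0.388  0.056] [-0.97  0.96  0.31  1.38  0.42 -0.89]
 app [-1.01  0.97  0.5   1.58  0.4  -0.93]
  0 [ 0.629 -0.107  0.31 ] [-0.53  0.67  0.41  1.65  0.52 -0.61]
  0 [ 0.629 -0.057  0.221] [-0.46  0.66  0.17  1.38  0.54 -0.54]
  30 [ 0.629 -0.012  0.31 ] [-0.18  0.45  0.19  1.33  0.09 -0.17]
  50 [0.63  0.041 0.351] [ 0.07  0.47  0.31  1.42 -0.26  0.08]
  70 [0.63  0.104 0.372] [ 0.31  0.64  0.52  1.66 -0.58  0.38]
  80 [0.63  0.138 0.374] [ 0.41  0.77  0.67  1.85 -0.7   0.55]
-1 grasp [ 0.503 -0.388  0.056] [-0.97  0.96  0.31  1.38  0.42  2.26]
 app [-1.01  0.97  0.5   1.58  0.4   2.21]
  0 [ 0.629 -0.107  0.31 ] [-0.53  0.67  0.41  1.65  0.52  2.53]
  0 [ 0.629 -0.057  0.221] [-0.46  0.66  0.17  1.38  0.54  2.6 ]
  30 [ 0.629 -0.012  0.31 ] [-0.18  0.45  0.19  1.33  0.09  2.97]
  50 [0.63  0.041 0.351] [ 0.07  0.47  0.31  1.42 -0.26 -3.06]
  70 [0.63  0.104 0.372] [ 0.31  0.64  0.52  1.66 -0.58 -2.77]
  80 [0.63  0.138 0.374] [ 0.41  0.77  0.67  1.85 -0.7  -2.59]
```

```bash
cat > e.py <<'E'
from h import *
P=poses(); ch=P["scrap_chute"]; t=P["tray"]
T=mallet_T(t)@Ttool(1); p=T[:3,3]; r=rv(T)
movep(p-.09*T[:3,2],r); move_l(p,.12); b=get_state()["contact_force"]; grab(90); s=get_state(); print(s["finger_gap"],s["grasp_force"],s["position"]-p,s["contact_force"]-b)
Ttt=np.linalg.inv(mallet_T(t))@H(R.from_rotvec(s["eef_rot"]).as_matrix(),s["position"]); pickle.dump(Ttt,open("Ttt.pkl","wb"))
move_l(p+[0,0,.04],.1); s=get_state(); print(s["contact_force"],s["finger_gap"],s["wrist_torque"])
move_l(p+[0,0,.24],.25)
A=pour_T(ch,0,-.12,up=.06)@Ttt; move_l(A[:3,3],.22,rot=rv(A))
fs=grab_frame("scene"); save(fs,"pre_s.png"); f=wrist(); save(f,"pre_w.png"); print(get_state()["clock"])
cv2.imwrite("pics/pre.png",np.hstack([cv2.resize(cv2.imread("pics/pre_s.png")[60:310,200:520],(448,350)),cv2.resize(cv2.imread("pics/pre_w.png")[:,:400],(350,350))]))
E
python3 e.py
```

```text
0.14708365439514814 87.53988146781921 [-0.00020436 -0.00027233 -0.00014899] [ 0.17289034 -0.29854968  0.21529296]
[ 1.49671931  0.33372749 -6.43818458] 0.14896385478300556 [-1.60010451  0.31746705  0.01507335]
31.85
```

View pics/pre.png

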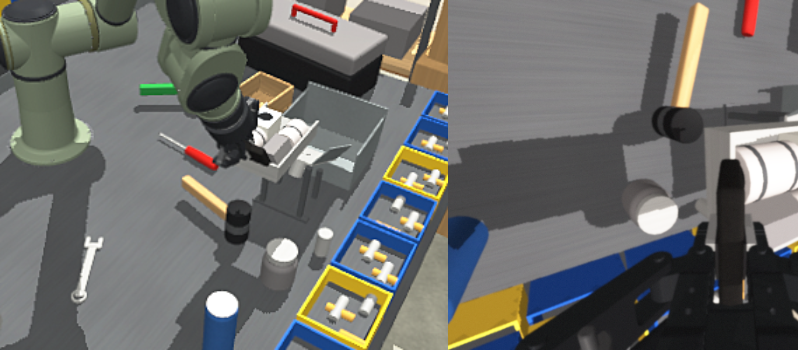

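The tray is held level and centred before the chute mouth, with all four parts in it. Pouring now.

```bash
cat > f.py <<'E'
from h import *
P=poses(); ch=P["scrap_chute"]; Ttt=pickle.load(open("Ttt.pkl","rb"))
def go(th,v,**k):
    T=pour_T(ch,th,**k)@Ttt; return move_l(T[:3,3],v,rot=rv(T))
go(8,.15); 
for th in(24,36,46,56,66,74): go(th,.10); s=get_state(); print(th,(s["contact_force"]).round(2))
sleep(.4); s=get_state(); print(s["contact_force"],s["wrist_torque"],s["clock"])
fs=grab_frame("scene"); save(fs,"po_s.png"); ft=grab_frame("top"); save(ft,"po_t.png")
cv2.imwrite("pics/po.png",np.hstack([cv2.resize(cv2.imread("pics/po_s.png")[60:260,320:520],(400,400)),cv2.resize(cv2.imread("pics/po_t.png")[110:230,120:280],(400,300),interpolation=cv2.INTER_CUBIC) if 0 else cv2.resize(cv2.imread("pics/po_t.png")[80:240,120:280],(400,400))]))
E
python3 f.py
```

```text
24 [ 0.5  -0.69 -5.09]
36 [-0.59 -0.33 -6.26]
46 [ 0.43 -0.58 -5.55]
56 [ 0.5  -0.35 -2.27]
66 [ 0.51 -0.08 -3.09]
74 [-0.49 -0.09 -3.53]
[ 0.03405844 -0.0890342  -2.28086554] [ 1.02541214 -0.0459802  -0.02035901] 36.075
```

View pics/po.png

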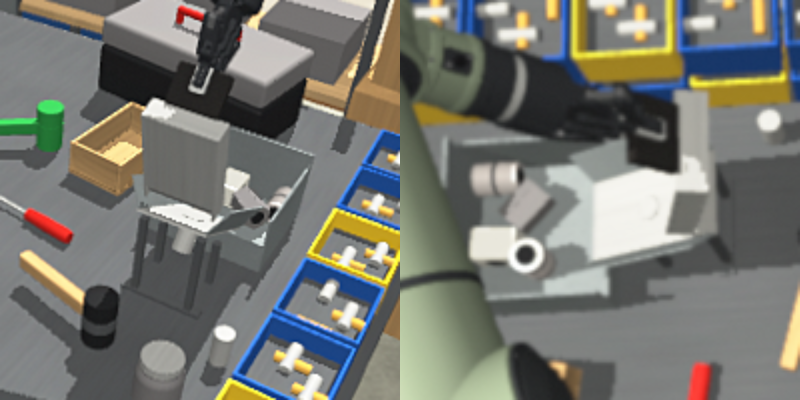

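All four parts are in the bin: two tubes, the block and the hex bush. The tray is empty. Returning the tray to its place.

```bash
cat > g.py <<'E'
from h import *
P=poses(); ch=P["scrap_chute"]; t=P["tray"]; Ttt=pickle.load(open("Ttt.pkl","rb"))
def go(th,v,**k):
    T=pour_T(ch,th,**k)@Ttt; return move_l(T[:3,3],v,rot=rv(T))
for th,y,up in((50,-.07,.03),(25,-.09,.04),(0,-.12,.06)): go(th,.2,y=y,up=up)
T=mallet_T(t)@Ttt; p=T[:3,3]; r=rv(T)
move_l(p+[0,0,.24],.25,rot=r); move_l(p+[0,0,.02],.22)
print(move_l(p-[0,0,.008],.025,until_force=5),get_state()["position"]-p,get_state()["wrist_torque"])
let_go(); move_l(p-.10*T[:3,2],.15); s=get_state(); movep(s["position"]+np.array([-.05,0.05,.12]),r)
set_joints([-1.5,.3,-.2,1.05,0,0]); 
fs=grab_frame("scene"); save(fs,"end_s.png"); ft=grab_frame("top"); save(ft,"end_t.png"); print(get_state()["clock"],get_state()["contact_force"])
cv2.imwrite("pics/end.png",np.hstack([cv2.resize(cv2.imread("pics/end_s.png")[90:330,200:520],(427,320)),cv2.resize(cv2.imread("pics/end_t.png")[100:260,120:300],(360,320))]))
E
python3 g.py
```

```text
True [-9.10602709e-05  7.55138806e-05  1.24134304e-05] [-0.17848695 -0.00195507  0.0306402 ]
44.8167 [-0.77224215  0.71169199 -0.21417582]
```

View pics/end.png

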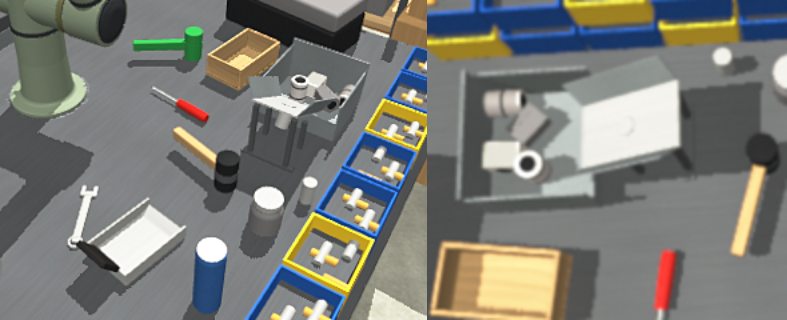

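The final view shows the pin flush, all four parts in the bin, the mallet and the empty tray flat on the bench, and the arm clear.

```bash
python3 -c "
from cell import *
print(sign_off())"
```

```text
the job is handed in; nothing more can be done
None
```

The job is done and handed in at about 45 s on the robot's clock: I drove the pin flush with the mallet and put the mallet back on the bench, tipped all four parts into the scrap bin, and set the empty tray flat on the bench.

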